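Press the last candle cup home

TASK

Put the wooden candle bar into the jig of the bench press, proud cup first and hard against the end stop, then wind the ram down with the star handle, spoke by spoke, until that cup is fully home and firmly seated, without overloading it. Back the ram off clear of the cup and leave the bar in the jig; do not disturb the other things on the bench.

Things in the scene. Friction and masses are not known exactly. Their poses are not given: they have to be found in the camera images.
- press: Green cast-iron bench rack press, fixed. Origin on the bench top under the ram's axis; z up; +x runs from the open front (where work is loaded) back to the column. Base 30 mm high, 130 wide, x -95 to +205 mm; column x +102 to +188; head 64 wide, x -35 to +185, z 190 to 285; the square ram stands up to 340 mm through the head. The star handle is on its -y side.
- hub (a point): Centre of the star handle's hub, fixed on the press at press (22.5, -85, 235) mm. The handle turns about press y in the upright plane press y = -85 mm. Hub 50 mm diameter, 36 mm wide. Four round steel spokes of 14 mm diameter, 90 degrees apart, each ending in a black ball knob of 30 mm diameter centred 125 mm from the axis.
- wheel (a joint): Angle of the star handle, rad, 0 to 4.8; 0 is the ram fully raised, growing lowers it by 10 mm per rad (rack and pinion). Spoke k (0 to 3) stands at elevation e = k*90deg - angle, from the press's front (-x) upward: its direction in the press frame is (-cos e, 0, sin e). Pressing front spokes down lowers the ram; pushing upper spokes back (+x) raises it. It stays where left. Runs free with 2.5 N at 95 mm.
- ram_nose (a point): Centre of the ram's flat lower face, a steel disc of 44 mm diameter; 120 mm above the bench at wheel angle 0. Axes as the press. Each 10 N on the ram costs about 1.05 N at a spoke 95 mm from the axis. Loads are told for slow turning: when the push stops, friction holds part of the load and the reading falls (to 4 to 8 N on a seated cup); a quick turn jolts as the ram first meets the cup.
- jig: Plywood feed jig on the press bed, fixed, aligned with the press within a degree. Origin in its top face under the ram's axis; axes as the press. Top face 38 to 42 mm above the bench (its packing varies), 110 mm wide, x -300 to +60 mm; two side strips 10 mm high, 12 mm wide, x -285 to +30, leave a channel 68 mm wide; an end stop 22 mm high has its face at x = +30 mm.
- bar: Pale wooden candle bar, 240 x 60 x 40 mm, about 0.4 kg, loose on the bench. Origin at the centre of its underside; x along it, z up. In its top four brass cups, flanges 38 mm diameter, 3 mm thick, at x -90, -30, +30 (home) and +90 mm (the proud one). Loaded: its +x end meets the end stop, its x runs along the press's x, and the proud cup is under the ram, 90 mm from the bar's centre.
- cup_top (a point): Centre of the top of the proud cup's flange, at x = +90 mm on the bar; 43 mm above the bar's underside when home, starts 12 to 16 mm higher; the raised ram clears it by 7 mm or more. Interference fit: driving it in takes about 45 N on the ram (7 N on the spoke). Firmly seated once the ram bears on it with 75 N (10.5 N on the spoke); overloaded above 170 N (20 N). Aim for 12 to 15 N on the spoke at 95 mm.
- dispenser: Black tape dispenser, 170 x 62 x 88 mm; a bystander.
- pillar: Cream pillar candle with brown bands, 64 mm diameter, 85 mm high, standing; a bystander.
- scissors: Scissors with grey handles, 200 mm long, lying flat; a bystander.

How it is judged:
By the outcome, as a careful person would: the job done as asked, in the order asked, and still so for the second after the job is handed in, with the robot touching nothing.
It also fails if it takes over 72 s, if anything falls off the work surface, if the arm or the gripper's body presses on something with over 40 N, if the wrist force passes 120 N, or if a joint passes its speed limit or range.

ROBOT

A 6-joint arm with a two-finger parallel gripper is mounted at the origin on the work surface. World frame = base frame: x ahead of the robot, y to its left, z up, the work surface at z = 0. Lengths are in mm, angles in rad, forces in N, time in s.
With the tool pointing down it reaches from about 325 to 850 mm from the base axis. Payload 4.4 kg.
Tool frame: the origin (TCP) lies midway between the tips of the shut fingers; the grasp point (between the pads) lies 19 mm behind it (bot.grip_depth is the distance from the TCP to the grasp point, in mm); z points along the fingers, y is the line along which they close (so a half turn about z gives the same grasp; the last joint's range is limited). The gripper opens to 94 mm and grips with 3 to 60 N. Pads are 16 mm wide; open, the fingers measure 119 mm over their backs; the gripper's body (75 mm by 177 mm) begins 78 mm behind the grasp point.
Start: joints at [0.981, 0.207, 1.542, -0, 1.393, -0.15], TCP at [244.82, 520.279, 205.447] pointing down, gripper open.
Joint ranges: [-2.73, 2.73], [-0.86, 2.22], [0.23, 2.46], [-1.11, 4.25], [0.08, 2.63], [-2.82, 2.82]. Speed limits (rad/s): [2.79, 2.79, 3.14, 3.14, 3.14, 3.14].

INTERFACE

Orientations are given as a unit quaternion [x, y, z, w].
In Python, from cell import bot, eoat, solve_ik, state, cams gives the robot as it stands. The module is installed in compiled form; this text tells all that it offers. Calls block until the motion is done:
- bot.goto(position, orientation): joint-space move of the TCP to a pose.
- bot.move_l(position, rot=None, max_speed=150): straight line of the TCP; rot=None keeps the orientation; max_speed is the mean speed in mm/s.
- bot.move_joints(angles): joint-space move.
- eoat.open_jaws() and eoat.close_gripper(): open the fingers fully, or close them until they stop; the grip force is fixed at half the most.
- bot.sleep(seconds).
- solve_ik(position, orientation): joint angles nearest the present ones, or None.
- state(): the state.
- cams.camera(name): name is "scene" or "side" or "wrist"; returns a dict with "frame" (420x560x3 uint8, blue, green, red), "fov_y" (degrees; the focal length in pixels is half the picture's height over the tangent of half this angle, whatever the lens; pixels are square), "cx", "cy" (the principal point, pixels), "origin" and "orientation" of the camera in the world. Camera axes: x right, y down, z forward; pixel columns grow to the right and rows downward; lengths in mm; the calibration is good to about 2 mm. A picture is of the moment at which its call begins. There is no depth.
A pose or a line that the arm cannot do raises bot.PlanningError and nothing moves.
- bot.hand_in(): hands the job in; it is judged then, once.
The state is a dict: "t": time; "qpos": joint angles; "dq": joint speeds; "joint_efforts": joint torques, N m; "position": TCP position; "tool_rot": TCP orientation; "force": force on the tool from outside, world axes, zero at the start; "wrist_torque": the same for the moment, N m; "finger_gap": finger opening in mm; "grip_force": force on a finger pad.
Only numpy, scipy, OpenCV 4.12 (cv2) and the standard library are available. Lean on these libraries where they do the work, as an engineer would, in place of code of your own. Each camera call takes 0.05 s, during which the arm holds its last target. There are 200 camera calls.

## Working session

There is one attempt and no reset: what is moved stays moved. The work goes in short steps, each a Python script; the robot and the scene stay as the last script left them, time stands still between calls to the robot, and variables do not carry over. Pictures are saved under pics/ and viewed, at most 10 in all, crops included, and the job is handed in when it is done.

```bash
mkdir -p pics; python3 - <<'E'
from cell import *
import cv2
for n in("scene","side","wrist"):
    c=cams.camera(n); cv2.imwrite(f"pics/{n}0.png",c["frame"]); print(n,c["fov_y"],c["cx"],c["cy"],c["origin"],c["orientation"])
s=state();print(s["t"],s["tool_rot"],s["force"],s["finger_gap"])
E
```

```text
scene 44.424594977167146 272.3049913316787 210.1399226946771 [1491.30218058  143.11632674 1076.62276506] [ 0.60272148  0.69597903 -0.28930129 -0.26200148]
side 46.474934756592205 286.4982490838693 201.05532563823292 [  -4.94714712 -617.19747317  901.6578177 ] [ 0.86023089 -0.31104592  0.1307418  -0.38230856]
wrist 62.58228537190589 280.5557775732987 207.952977874696 [181.57207639 549.12787173 383.18105805] [0.83794888 0.53214997 0.06410579 0.1027061 ]
0.15 [ 2.18152445e-01  9.75914313e-01 -8.15726088e-04 -3.14505607e-04] [ 0.01001231 -0.23965483 -0.27819636] 93.90891425935055
```

View pics/scene0.png

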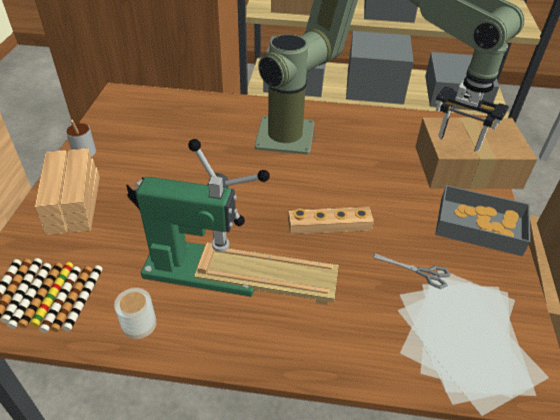

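View pics/side0.png

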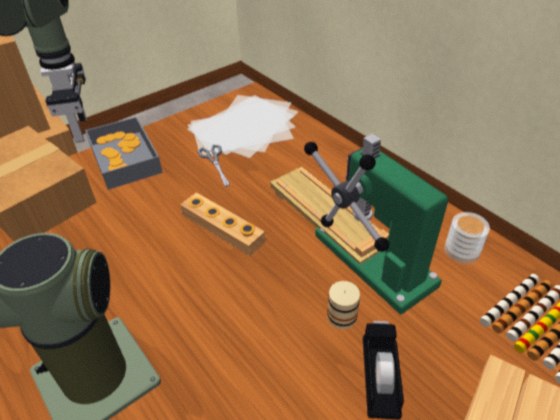

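The scene view shows the press at about (190,235), front toward world +y, the bar at (330,220) with the proud cup probably at its left end (300,213), and the scissors at (415,268). In the side view the pillar and dispenser stand near the press column at (343,303) and (382,370). I'll enlarge both.

```bash
python3 - <<'E'
import cv2
a=cv2.imread("pics/scene0.png")[130:310,120:385]; cv2.imwrite("pics/sc.png",cv2.resize(a,None,fx=3,fy=3,interpolation=cv2.INTER_CUBIC))
a=cv2.imread("pics/side0.png")[130:310,175:445]; cv2.imwrite("pics/sd.png",cv2.resize(a,None,fx=2.96,fy=3,interpolation=cv2.INTER_CUBIC))
E
```

```text
(no output)
```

View pics/sc.png

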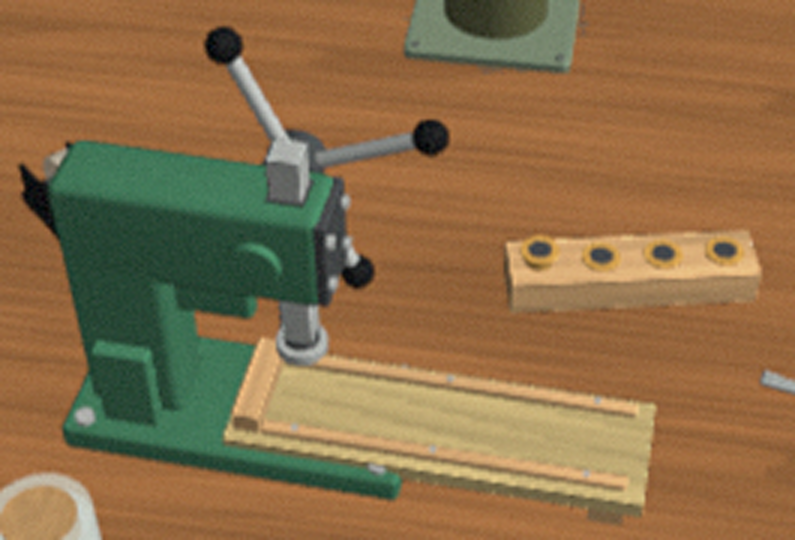

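View pics/sd.png

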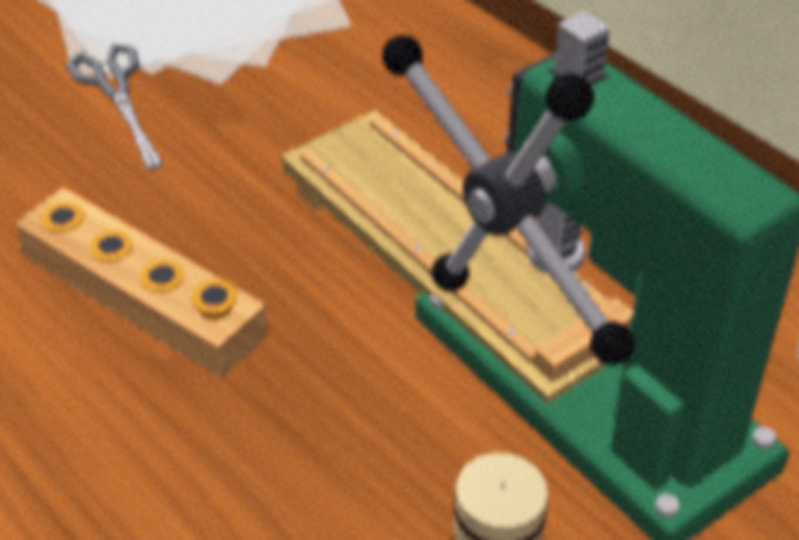

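Both crops agree: proud cup at scene-crop (541,247) / side-crop (214,295), on the press side. The wheel's knobs are at side-crop (402,55), (569,97), (450,272) and (612,342). I'll fit the poses.

```bash
cat > fit.py <<'E'
from cell import *
import numpy as np
from scipy.optimize import least_squares
from scipy.spatial.transform import Rotation as R
def proj(c,P):
    q=(np.asarray(P)-c["origin"])@R.from_quat(c["orientation"]).as_matrix()
    f=210/np.tan(np.radians(c["fov_y"])/2)
    return q[:,:2]/q[:,2:]*f+[c["cx"],c["cy"]]
def place(p,L):
    c,s=np.cos(p[2]),np.sin(p[2]); L=np.asarray(L,float)
    return np.c_[p[0]+c*L[:,0]-s*L[:,1],p[1]+s*L[:,0]+c*L[:,1],L[:,2]]
E
python3 - <<'E'
from fit import *
C={k:cams.camera(k) for k in("scene","side")}
S=lambda u,v:(u/3+120-.33,v/3+130-.33); D=lambda u,v:(u/2.96+175-.33,v/3+130-.33)
h='h'
press={"scene":[((-300,-55,h),S(655,405)),((-300,55,h),S(642,502)),((-95,65,30),S(400,474)),((205,65,30),S(66,432)),
 ((0,'k',(0)),S(430,137)),((0,'k',1),S(223,45)),((0,'k',3),S(358,271))],
"side":[((-300,-55,h),D(285,155)),((-300,55,h),D(375,112)),((-95,-65,30),D(417,298)),((205,-65,30),D(665,530)),((205,65,30),D(785,455)),
 ((0,'k',0),D(402,55)),((0,'k',1),D(569,97)),((0,'k',3),D(450,272)),((0,'k',2),D(612,342))]}
def L(m,p):
    if m[1]=='k':
        e=m[2]*np.pi/2-p[4]; return (22.5-125*np.cos(e),-85,235+125*np.sin(e))
    return (m[0],m[1],p[3]) if m[2]=='h' else m
def res(p): return np.concatenate([(proj(C[k],place(p,[L(m,p) for m,_ in v]))-[x for _,x in v]).ravel() for k,v in press.items()])
r=least_squares(res,[550,-50,-1.6,40,-.7],loss='soft_l1',x_scale=[10,10,.1,1,.1])
print(r.x,np.round(res(r.x).reshape(-1,2),1).tolist())
bar={"scene":[((120,-30,40),S(508,241)),((-120,-30,40),S(750,232)),((-120,30,40),S(760,270)),((120,30,40),S(513,280)),((-90,0,43),S(724,248)),((-30,0,43),S(663,253)),((30,0,43),S(602,256)),((90,0,'z'),S(541,247))],
"side":[((-120,30,40),D(62,188)),((-120,-30,40),D(18,228)),((120,30,40),D(266,310)),((120,-30,40),D(220,345)),((-90,0,43),D(63,215)),((-30,0,43),D(112,243)),((30,0,43),D(163,273)),((90,0,'z'),D(214,295))]}
def rb(p): return np.concatenate([(proj(C[k],place(p,[(a,b,p[3]) if z=='z' else (a,b,z) for (a,b,z),_ in v]))-[x for _,x in v]).ravel() for k,v in bar.items()])
r=least_squares(rb,[450,150,-1.5,57],loss='soft_l1',x_scale=[10,10,.1,1]); print(r.x,np.round(rb(r.x).reshape(-1,2),1).tolist())
c=C["scene"];sq=proj(c,[[x,y,0] for x,y in [(500,0)]]);print(sq)
E
```

```text
[ 6.42819347e+02 -8.96913491e+01 -1.62321225e+00  3.88050464e+01
 -4.12814188e-01] [[0.4, -0.0], [0.4, 1.3], [-0.8, 2.6], [-2.6, -2.1], [0.3, -0.5], [0.3, -0.4], [0.0, -0.3], [-1.2, 0.1], [0.1, -0.7], [-1.9, -1.2], [2.8, 1.7], [3.0, -2.4], [-0.3, 0.2], [-0.0, 0.0], [-0.3, 0.1], [-0.2, 0.2]]
[422.21556108 181.5681417   -1.35338679  56.66668928] [[-1.2, -0.3], [-0.5, -1.0], [0.7, 0.8], [-0.7, 1.4], [0.3, 0.5], [0.1, -0.2], [-0.2, -0.2], [-0.4, 0.3], [0.6, -0.5], [-1.2, -1.8], [0.2, -2.1], [-0.4, 0.6], [-0.2, 0.2], [-0.3, 0.5], [-0.3, 0.5], [0.1, -0.3]]
[[263.91029579 237.11332915]]
```

```bash
cat > h.py <<'E'
from fit import *
import threading,time
PR=(642.8,-89.7,-1.6232); BAR=(422.2,181.6,-1.3534); JZ=38.8
W=lambda x,y,z:place(PR,[(x,y,z)])[0]
down=lambda phi:np.array([np.cos(phi/2),np.sin(phi/2),0,0])
def side(tilt=0.,roll=0.):   # tool z along press +y, tilted down by tilt; roll about tool z
    z=np.array([0,np.cos(tilt),-np.sin(tilt)]); y=np.array([1.,0,0]); x=np.cross(y,z)
    return (R.from_euler('z',PR[2])*R.from_matrix(np.c_[x,y,z])*R.from_euler('z',roll)).as_quat()
HUB=np.array([22.5,-85,235.])
def pin(e,off,r=95,y=-72):   # pin centre: at radius r on spoke of elevation e, off mm on the upper/behind side
    d=np.array([-np.cos(e),0,np.sin(e)]); n=np.array([np.sin(e),0,np.cos(e)])
    p=HUB+r*d+off*n; p[1]=y; return W(*p)
E
python3 - <<'E'
from h import *
s=state();print(s["t"])
g=place(BAR,[(-15,0,14)])[0]
for phi in(BAR[2],BAR[2]+np.pi): print(phi,solve_ik(g,down(phi)),solve_ik(W(-185,0,60),down(phi-BAR[2]+PR[2])))
for t in(0,.4,.8):
  for roll in(0,np.pi/2,-np.pi/2,np.pi):
    js=[solve_ik(pin(np.radians(e),18),side(t,roll)) for e in(113,60,20,-40)]
    print(t,round(roll,2),[None if j is None else np.round(j,2).tolist() for j in js])
E
```

```text
0.25
-1.3534 None None
1.7881926535897932 [ 2.50643695e-01  2.33697597e-01  1.96458816e+00 -4.44089210e-16
  9.43306900e-01  3.32473683e-02] [ 1.35444047e-02  5.20955559e-01  1.43639744e+00 -4.44089210e-16
  1.18423966e+00  6.59480779e-02]
0 0 [[-0.9, -0.07, 2.43, 2.13, 1.08, -0.93], None, None, None]
0 1.57 [[-0.9, -0.07, 2.43, 2.13, 1.08, 0.64], None, None, None]
0 -1.57 [[-0.9, -0.07, 2.43, 2.13, 1.08, -2.5], None, None, None]
0 3.14 [[-0.9, -0.07, 2.43, 2.13, 1.08, 2.21], None, None, None]
0.4 0 [[-0.82, -0.35, 2.28, 1.36, 0.72, -0.09], [-0.56, -0.46, 2.32, 1.25, 0.49, 0.15], [-0.37, -0.4, 2.38, 1.54, 0.29, -0.09], [-0.37, -0.11, 2.45, 2.42, 0.45, -1.03]]
0.4 1.57 [[-0.82, -0.35, 2.28, 1.36, 0.72, 1.49], [-0.56, -0.46, 2.32, 1.25, 0.49, 1.72], [-0.37, -0.4, 2.38, 1.54, 0.29, 1.48], [-0.37, -0.11, 2.45, 2.42, 0.45, 0.54]]
0.4 -1.57 [[-0.82, -0.35, 2.28, 1.36, 0.72, -1.66], [-0.56, -0.46, 2.32, 1.25, 0.49, -1.43], [-0.37, -0.4, 2.38, 1.54, 0.29, -1.66], [-0.37, -0.11, 2.45, 2.42, 0.45, -2.6]]
0.4 3.14 [None, None, None, [-0.37, -0.11, 2.45, 2.42, 0.45, 2.11]]
0.8 0 [[-0.67, -0.3, 1.99, 0.56, 0.85, 0.71], [-0.45, -0.36, 2.02, 0.39, 0.79, 1.0], [-0.3, -0.33, 2.09, 0.28, 0.65, 1.17], [-0.29, -0.19, 2.2, 0.43, 0.41, 1.0]]
0.8 1.57 [[-0.67, -0.3, 1.99, 0.56, 0.85, 2.28], [-0.45, -0.36, 2.02, 0.39, 0.79, 2.57], [-0.3, -0.33, 2.09, 0.28, 0.65, 2.74], [-0.29, -0.19, 2.2, 0.43, 0.41, 2.57]]
0.8 -1.57 [[-0.67, -0.3, 1.99, 0.56, 0.85, -0.86], [-0.45, -0.36, 2.02, 0.39, 0.79, -0.57], [-0.3, -0.33, 2.09, 0.28, 0.65, -0.4], [-0.29, -0.19, 2.2, 0.43, 0.41, -0.57]]
0.8 3.14 [[-0.67, -0.3, 1.99, 0.56, 0.85, -2.43], [-0.45, -0.36, 2.02, 0.39, 0.79, -2.14], [-0.3, -0.33, 2.09, 0.28, 0.65, -1.97], [-0.29, -0.19, 2.2, 0.43, 0.41, -2.14]]
```

```bash
cat >> h.py <<'E'
def watch(fn,*a,**k):  # run a blocking move while sampling the state in another thread
    log=[];stop=[0]
    def w():
        while not stop[0]:
            try: s=state(); log.append((s["t"],*s["position"],*s["force"]))
            except Exception as e: log.append(repr(e)); return
            time.sleep(.005)
    th=threading.Thread(target=w); th.start()
    try: fn(*a,**k)
    finally: stop[0]=1; th.join()
    return log
E
python3 - <<'E'
from h import *
import cv2
q=down(BAR[2]+np.pi); g=place(BAR,[(-15,0,14)])[0]
bot.goto(g+[0,0,90],q)
l=watch(bot.move_l,g,q,max_speed=120); print(len(l),l[:2],l[-1])
eoat.close_gripper(); s=state(); print(s["t"],s["finger_gap"],s["grip_force"],s["force"])
bot.move_l(g+[0,0,85],max_speed=120)
p=down(PR[2]+np.pi)
bot.goto(W(-180,0,JZ+14+45),p); s=state(); print(s["t"],s["finger_gap"],s["force"],s["position"])
c=cams.camera("scene"); cv2.imwrite("pics/s1.png",cv2.resize(c["frame"][150:330,120:385],None,fx=3,fy=3,interpolation=cv2.INTER_CUBIC))
E
```

```text
2 [(1.675, np.float64(419.3006504174892), np.float64(197.02935749212259), np.float64(104.46857125252247), np.float64(-0.5087805408246927), np.float64(-0.5056769127315676), np.float64(0.13457704465831904)), (2.575, np.float64(419.63522976120373), np.float64(196.63216883433253), np.float64(14.554219633624427), np.float64(-0.33233282099071887), np.float64(-0.6666254700963542), np.float64(0.07653827941948227))] (2.575, np.float64(419.63522976120373), np.float64(196.63216883433253), np.float64(14.554219633624427), np.float64(-0.33233282099071887), np.float64(-0.6666254700963542), np.float64(0.07653827941948227))
3.2 59.96607663934359 30.00028520822525 [-1.56977306 -0.21598186  4.41813575]
5.0667 59.74842712519578 [ 0.08951    -0.15527753 -4.99187995] [650.49906475  90.85514959  96.61360897]
```

View pics/s1.png

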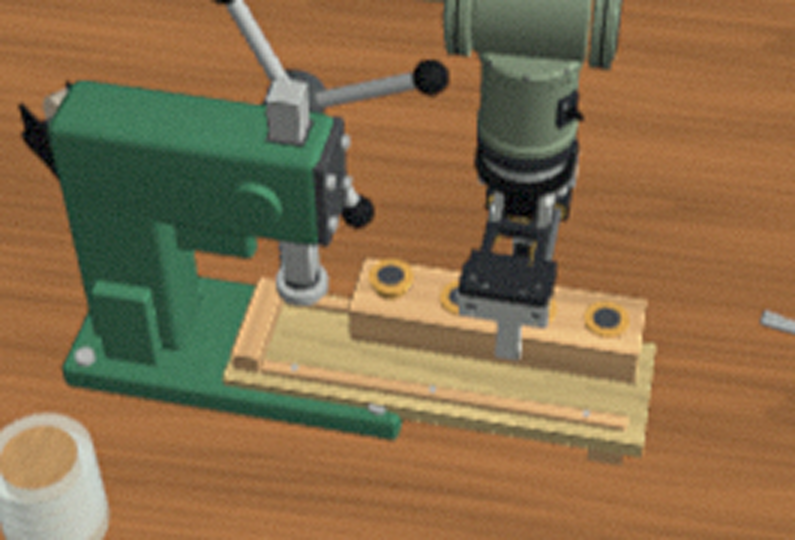

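The bar is held level and parallel to the channel, with the proud cup at crop (390,275) leading toward the ram. Now lower it, watching the force.

```bash
python3 - <<'E'
from h import *
import cv2
f0=state()["force"]
for z in(22,13,7,4,2,1):
    bot.move_l(W(-180,0,JZ+14+z),max_speed=60); s=state(); d=s["force"]-f0
    print(z,s["t"],s["position"].round(1),d.round(1))
    if d[2]>4: break
c=cams.camera("scene"); a=cv2.resize(c["frame"][215:305,210:350],None,fx=5.7,fy=3.3,interpolation=cv2.INTER_CUBIC)
c=cams.camera("side"); b=cv2.resize(c["frame"][170:260,250:390],(a.shape[1],a.shape[0]),interpolation=cv2.INTER_CUBIC)
cv2.imwrite("pics/s2.png",cv2.vconcat([a,b])[:600,:800])
E
```

```text
22 5.65 [651.7  90.2  74.1] [0.6 0.  0.8]
13 5.95 [651.6  90.   65.1] [-0.3 -0.3 -0.3]
7 6.2 [651.7  90.   59.1] [ 0.6 -0.8 -0.5]
4 6.45 [652.   90.   56.6] [ 0.4  0.1 -0.1]
2 6.7 [652.1  90.   54.6] [ 0.4 -0.5  0.7]
1 6.95 [652.5  90.1  54.2] [-0.3  0.4  2.1]
```

View pics/s2.png

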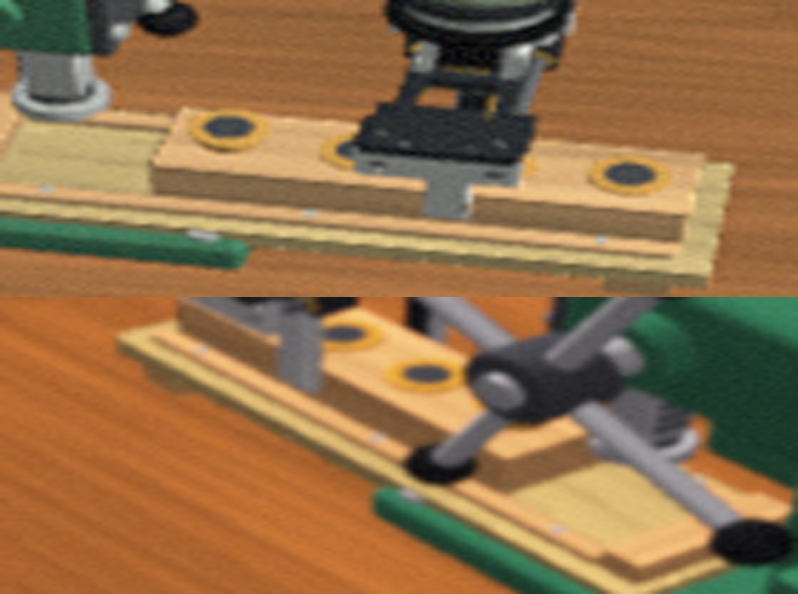

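The bar sits in the channel between both strips, about 75 mm short of the stop. Release it and push it home from behind with shut fingers.

```bash
python3 - <<'E'
from h import *
eoat.open_jaws()
bot.move_l(W(-180,0,JZ+14+60),max_speed=150)
eoat.close_gripper()
bot.move_l(W(-315,0,JZ+70),max_speed=200)
bot.move_l(W(-315,0,JZ+12),max_speed=100)
f0=state()["force"]; ax=np.array([np.cos(PR[2]),np.sin(PR[2]),0])
print(state()["t"],state()["finger_gap"])
x=-228; bot.move_l(W(x,0,JZ+12),max_speed=60)
while x<-200:
    s=state(); F=-(s["force"]-f0)@ax
    print(x,round(s["t"],2),s["position"].round(1),round(F,1))
    if F>9: break
    x+=2 if F<5 else 1; bot.move_l(W(x,0,JZ+12),max_speed=40)
bot.sleep(.1); s=state(); print(s["position"],(s["force"]-f0).round(1))
E
```

```text
11.275 0.3597585338147542
-228 12.88 [655.  137.9  50.9] 3.2
-226 13.12 [654.7 136.2  50.9] 4.7
-224 13.38 [654.5 134.1  50.8] 4.3
-222 13.62 [654.4 132.   50.9] 5.7
-221 13.88 [654.4 131.1  50.9] 5.2
-220 14.12 [654.4 130.1  50.9] 4.4
-218 14.38 [654.3 129.2  50.9] 7.7
-217 14.62 [654.3 129.2  50.9] 10.4
[654.2898049  129.18963433  50.88482253] [0.  9.7 1.6]
```

```bash
cat >> h.py <<'E'
TILT=.55; Q=side(TILT); ZT=R.from_quat(Q).apply([0,0,1]); RR=88
def tcp(e,gap=0,side_=1,out=0):  # tool pose: finger crosses the spoke plane next to the spoke (side_ +1 = pushes ram down), gap clear
    off=side_*(12*abs(np.sin(e))+8*abs(np.cos(e))+7+gap)
    n=np.array([np.sin(e),0,np.cos(e)])
    p=HUB+RR*np.array([-np.cos(e),0,np.sin(e)])+off*n
    return W(*p)+20*ZT-W(0,out,0)+W(0,0,0)
def tang(e): return R.from_euler('z',PR[2]).apply([np.sin(e),0,np.cos(e)])
E
python3 - <<'E'
from h import *
import cv2
bot.move_l(W(-240,0,JZ+12),max_speed=80)
bot.move_l(W(-260,-20,230),max_speed=250)
rad=np.radians
e0=np.pi-1.158
prev=None
for e in np.linspace(e0,rad(-50),8): print(round(e,2),None if (j:=solve_ik(tcp(e,0),Q)) is None else j.round(2).tolist(), solve_ik(tcp(e,25,-1,70),Q) is not None)
print(tcp(e0,20,1,70),tcp(e0,20))
c=cams.camera("scene"); cv2.imwrite("pics/s3.png",cv2.resize(c["frame"][150:330,120:385],None,fx=3,fy=3,interpolation=cv2.INTER_CUBIC)); print(state()["t"])
E
```

```text
1.98 [-0.76, -0.32, 2.2, 1.07, 0.69, 0.2] True
1.58 [-0.67, -0.38, 2.2, 0.97, 0.64, 0.35] True
1.17 [-0.57, -0.41, 2.22, 0.89, 0.57, 0.48] True
0.76 [-0.46, -0.41, 2.25, 0.84, 0.47, 0.57] True
0.35 [-0.36, -0.37, 2.28, 0.87, 0.35, 0.57] False
-0.06 [-0.32, -0.3, 2.32, 1.12, 0.25, 0.32] False
-0.46 [-0.33, -0.22, 2.35, 1.55, 0.23, -0.12] False
-0.87 [-0.38, -0.13, 2.37, 1.9, 0.29, -0.52] False
[ 500.03530886 -177.88685266  288.6256181 ] [ 569.93921578 -181.55343108  288.6256181 ]
16.0917
```

View pics/s3.png

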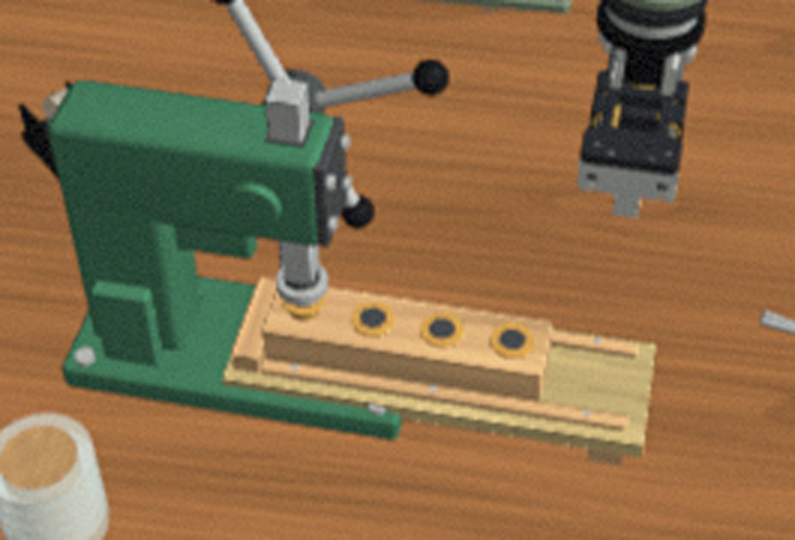

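The bar is hard against the stop with the proud cup (crop 303,305) directly beneath the ram. Now to the wheel: finger across the spoke plane behind the upper spoke.

```bash
python3 - <<'E'
from h import *
import cv2
e0=np.pi-1.158
bot.goto([420,150,320],Q)
bot.goto(tcp(e0,20,1,80),Q)
bot.move_l(tcp(e0,20),max_speed=120)
bot.sleep(.15); f0=state()["force"]; np.save("f0.npy",f0); print(state()["t"],f0)
def T(e): s=state(); return round(float((s["force"]-f0)@tang(e))*RR/95,1)
for g in(10,6,3,1): bot.move_l(tcp(e0,g),max_speed=50); print(g,T(e0))
for a in np.arange(1.23,2.16,.15):
    e=np.pi-a; bot.move_l(tcp(e),max_speed=60); print(round(a,2),T(e),state()["t"],(state()["position"]-tcp(e)).round(1))
c=cams.camera("side"); cv2.imwrite("pics/s4.png",cv2.resize(c["frame"][100:300,200:460],None,fx=3,fy=3,interpolation=cv2.INTER_CUBIC))
E
```

```text
21.0833 [0.16850187 0.59947077 0.47181033]
10 1.0
6 0.3
3 0.5
1 2.4
1.23 0.4 22.4583 [-0.1  0.3 -0.2]
1.38 1.7 22.8417 [0.2 0.3 0.4]
1.53 0.3 23.2333 [0.2 0.3 0.3]
1.68 0.4 23.6 [0.1 0.2 0.1]
1.83 1.2 23.9583 [0.1 0.3 0.2]
1.98 1.6 24.325 [0.2 0.4 0.4]
2.13 1.6 24.7 [0.1 0.4 0.3]
```

View pics/s4.png

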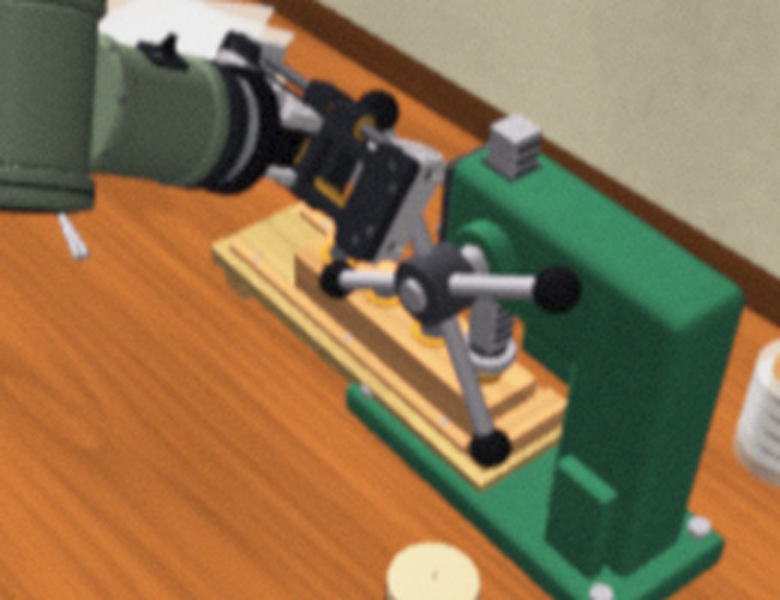

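The spoke is turning with the finger and the ram has come down close to the cup (crop ~490,350). Continue slowly while logging the spoke load.

```bash
python3 - <<'E'
from h import *
f0=np.load("f0.npy"); out=[]
a=2.13
while a<3.5:
    a+=.06; e=np.pi-a; bot.move_l(tcp(e),max_speed=25); s=state()
    t=(s["force"]-f0)@tang(e)*RR/95; out.append((round(a,2),round(float(t),1),round(float((s["position"]-tcp(e))@tang(e)),1)))
    if t>10: break
print(s["t"],out,(s["force"]-f0).round(1))
E
```

```text
33.2667 [(2.19, 2.3, -0.0), (2.25, 2.1, -0.4), (2.31, 2.4, -0.4), (2.37, 2.3, -0.4), (2.43, 4.4, 0.8), (2.49, 4.9, 2.3), (2.55, 5.7, 2.9), (2.61, 5.3, 3.4), (2.67, 5.8, 3.8), (2.73, 4.9, 4.1), (2.79, 4.9, 4.3), (2.85, 4.7, 4.4), (2.91, 3.6, 4.6), (2.97, 4.6, 4.7), (3.03, 4.6, 4.7), (3.09, 3.7, 4.8), (3.15, 4.2, 4.8), (3.21, 4.6, 4.9), (3.27, 5.1, 5.0), (3.33, 4.7, 5.1), (3.39, 5.0, 5.0), (3.45, 4.0, 5.0), (3.51, 4.8, 5.0)] [ 5.1 -4.9  7.3]
```

```bash
python3 - <<'E'
from h import *
f0=np.load("f0.npy"); out=[]
a=3.51; pe=None
Hw=W(*HUB)
def ang(e,s):   # true angle from lag
    return np.pi-e-float((s["position"]-tcp(e))@tang(e))/RR
for n in range(40):
    a+=.04 if a<3.68 else .015; e=np.pi-a; bot.move_l(tcp(e),max_speed=15); s=state()
    t=(s["force"]-f0)@tang(e)*RR/95; A=ang(e,s); out.append((round(a,3),round(float(t),1),round(A,3)))
    if t>7.5 or (pe and a>3.7 and A-pe<.008): break
    pe=A
print(s["t"],*out,(s["force"]-f0).round(1),sep="\n")
E
```

```text
36.625
(3.55, 5.7, 3.492)
(3.59, 5.5, 3.532)
(3.63, 5.5, 3.572)
(3.67, 4.9, 3.612)
(3.71, 5.5, 3.653)
(3.725, 5.9, 3.666)
(3.74, 6.7, 3.681)
(3.755, 5.4, 3.696)
(3.77, 6.8, 3.711)
(3.785, 6.1, 3.723)
(3.8, 7.9, 3.733)
[ 0.6  0.1 10.7]
```

```bash
python3 - <<'E'
from h import *
f0=np.load("f0.npy"); a=3.8; out=[]
for n in range(6):
    a+=.01; e=np.pi-a; bot.move_l(tcp(e),max_speed=15); s=state()
    t=(s["force"]-f0)@tang(e)*RR/95; lag=float((s["position"]-tcp(e))@tang(e)); out.append((round(a,3),round(float(t),1),round(a-lag/RR,4),round(lag,2)))
    if t>11: break
print(s["t"],*out,(s["force"]-f0).round(1),sep="\n")
E
```

```text
37.375
(3.81, 8.5, 3.7393, 6.22)
(3.82, 9.7, 3.7457, 6.53)
(3.83, 11.7, 3.7519, 6.87)
[-1.3  2.  14.7]
```

```bash
python3 - <<'E'
from h import *
f0=np.load("f0.npy"); a=3.83
for n in range(2):
    a+=.01; e=np.pi-a; bot.move_l(tcp(e),max_speed=15); s=state()
    t=(s["force"]-f0)@tang(e)*RR/95; lag=float((s["position"]-tcp(e))@tang(e)); print(round(a,3),round(float(t),1),round(a-lag/RR,4))
    if t>12.7: break
v=[]
for k in range(5): bot.sleep(.05); v.append(round(float((state()["force"]-f0)@tang(e)*RR/95),1))
print(v,state()["t"])
E
```

```text
3.84 11.2 3.7579
3.85 11.5 3.7639
[11.9, 12.0, 12.0, 12.0, 11.8] 38.125
```

```bash
python3 - <<'E'
from h import *
f0=np.load("f0.npy"); a=3.85
for n in range(2):
    a+=.01; e=np.pi-a; bot.move_l(tcp(e),max_speed=15); v=[]
    for k in range(3): bot.sleep(.04); s=state(); v.append(round(float((s["force"]-f0)@tang(e)*RR/95),1))
    lag=float((s["position"]-tcp(e))@tang(e)); print(round(a,3),v,round(a-lag/RR,4))
    if np.mean(v)>13: break
print(s["t"])
E
```

```text
3.86 [13.3, 12.9, 12.9] 3.7701
38.5
```

Seated, with 13 N steady on the spoke. Now swing the finger up to the underside of the next spoke (same sector) and push it back to raise the ram about 10 mm, then withdraw.

```bash
python3 - <<'E'
from h import *
import cv2
f0=np.load("f0.npy"); a=3.77; e2=np.pi-a; e3=1.5*np.pi-a
bot.move_l(tcp(e2,12),max_speed=40)
bot.move_l(tcp(e3,8,-1),max_speed=80)
for d in np.arange(0,1.11,.1):
    e=e3+d; bot.move_l(tcp(e,0,-1),max_speed=50 if d>.3 else 30); s=state()
    t=(s["force"]-f0)@tang(e); print(round(d,1),round(float(t),1),end="; ")
    if abs(t)>20: print("STOP");break
else:
    bot.move_l(tcp(e,12,-1),max_speed=60)
    bot.move_l(tcp(e,12,-1,100),max_speed=150)
    bot.goto([400,150,330],Q)
print(state()["t"])
a_=cams.camera("scene")["frame"][170:320,140:360]; b=cams.camera("side")["frame"][130:280,220:440]
cv2.imwrite("pics/s5.png",cv2.resize(cv2.vconcat([a_,b]),(440*2-160,600),interpolation=cv2.INTER_CUBIC))
E
```

```text
0.0 0.6; 0.1 -3.1; 0.2 -3.3; 0.3 -2.3; 0.4 -2.0; 0.5 -1.9; 0.6 -0.9; 0.7 -2.2; 0.8 -1.4; 0.9 -2.8; 1.0 -2.0; 1.1 -2.0; 47.6
```

View pics/s5.png

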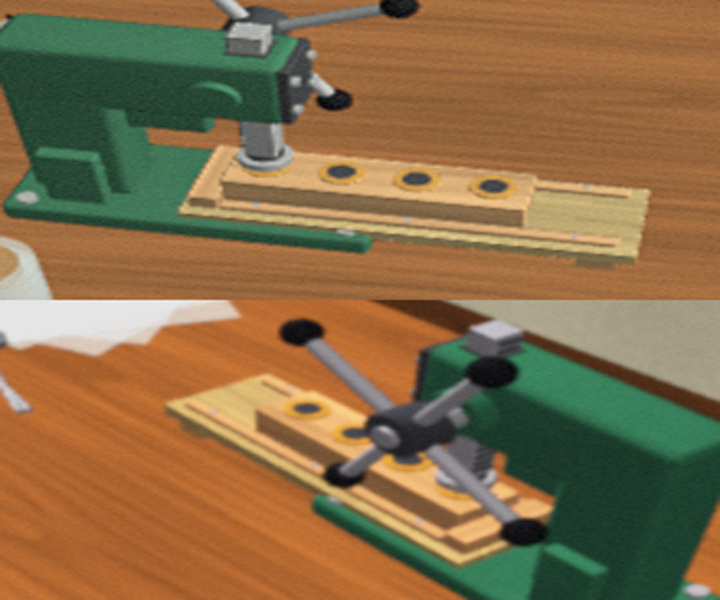

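The wheel has been backed off by about 1.1 rad, so the ram stands about 11 mm above the cup. The cup looks flush in the bar, the bar is still at the stop (scene half, about 222,180), and the arm is clear.

```bash
python3 -c "
from cell import *
print(bot.hand_in())"
```

```text
the job is handed in; nothing more can be done
None
```

I loaded the bar proud cup first against the end stop, pressed the cup home with a final 13 N on the spoke, backed the ram off about 11 mm, and handed the job in at about 48 s; no verdict came back.

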